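# Fit the chalk holder to the scoreboard rail and lock it

## Task

Fit the black chalk holder onto the sloping rail of the pool scoreboard: feed its foot in at the rail's open end, under the two lips, and slide it all the way along to the yellow end stop. Then press the red lock cap fully down behind it and let go, leaving the glass, the spare chalk and the dart case where they are.

Things in the scene. Friction and masses are not known exactly. Their poses are not given: they have to be found in the camera images.
- holder: Loose chalk holder, 140-280 g, upright. Origin: centre of its underside, z up. Aluminium foot 64 (x) x 76 (y) x 8 mm; steel neck 28 (x) x 36 (y) from z = 8 to 20; black body 30 (x) x 36 (y) from z = 20 to 62, blue chalk on top to z = 72. Grip the body across y (36 mm), fingers fore and aft along the rail, tips above z = 22 to clear the lips. Same after a half turn about z.
- rail: Aluminium T-track on the fixed scoreboard, sloping 30 degrees, facing the robot. Origin: on the track floor (z = 0), where the holder's origin is when home, axes then parallel (or a half turn). x up the slope, y along the track to its open end, z square off the slope. Channel 68 mm wide (x -34 to 34), y -38 to 100. Up-slope (x 51 to 149) is the display, no higher than z = 8.
- mouth (a point): Open end of the track, on its floor centre line, 100 mm from the rail origin along +y; axes as the rail. Lips start here: undersides at z = 10.5 mm, tops 16.5, 36 mm slot between them (x -18 to 18) for the neck; their front edges bend up to z = 22 over the next 11 mm. Beyond (+y) is a 60 mm landing tongue, floor level, open on top, with 12 mm high side wings flared outwards.
- stop (a point): Face of the yellow end stop on the track floor, 38 mm from the rail origin along -y; axes as the rail. The stop is 16.5 mm high; the foot's leading edge touches it when the holder is home.
- lock_top (a point): Centre of the top of the red lock cap (16 mm across, 6 mm thick) over the upper lip at rail x = 28, y = 44 mm. Moves along rail z: top 32.5 mm off the track floor when raised, 23 mm fully down. Its 8 mm round-ended pin drops through the lip behind the foot's rear edge; with the holder in the track it goes fully down only if the holder is home.
- lock (a joint): Travel of the lock: 0 raised, 0.0095 m fully down. Pressing takes about 4 N through friction, no spring: it stays where it is left. Starts raised (0 to 0.0015).
- glass: Bystander: amber tumbler 72 mm wide, 100 mm tall, origin at the centre of its underside.
- chalk: Bystander: spare green chalk block 24 x 24 x 22 mm, origin at the centre of its underside.
- dartcase: Bystander: red dart case 60 x 90 x 26 mm, origin at the centre of its underside.

How it is judged:
On the way, in this order (a step that is already met when the one before it is completed fails the run):
1. the holder's foot is in the track from the open end, under the lips, with the lock still up (y of holder in the frame of rail between 0.02 and 0.11 m and z of holder in the frame of rail between -0.004 and 0.006 m and x of holder in the frame of rail between -0.006 and 0.006 m and value of joint lock below 0.004 m), for 0.05 s.
2. the holder is home at the end stop with the lock still up (y of holder in the frame of rail below 0.005 m and distance between holder and rail below 0.007 m and angle between the z axis of holder and the z axis of rail, either way round below 0.08 rad and value of joint lock below 0.004 m), for 0.1 s.
At the end, for the whole second after the job is handed in: The holder sits in the rail home at the end stop (within 5 mm along the track, 7 mm in all, square to the slope within 0.08 rad), the lock is pressed down at least 7.5 mm of its 9.5 mm, the holder is at rest, and the glass, spare chalk and dart case have moved no more than 30 mm (y of holder in the frame of rail below 0.005 m and distance between holder and rail below 0.007 m and angle between the z axis of holder and the z axis of rail, either way round below 0.08 rad and value of joint lock above 0.0075 m and linear speed of holder below 0.01 m/s); the robot touches nothing.
It fails at once if the glass, the spare chalk or the dart case is moved more than 30 mm (distance of any of glass, chalk, dartcase from where it was at the start of the episode above 0.03 m).
It fails at once if the glass is tipped (angle between glass's own z axis and vertical above 0.4 rad).
It also fails if it takes over 51 s, if anything falls off the work surface, if the arm or the gripper's body presses on something with over 40 N, if the wrist force passes 120 N, or if a joint passes its speed limit or range.

## Robot

A 6-joint arm with a two-finger parallel gripper is mounted at the origin on the work surface. World frame = base frame: x ahead of the robot, y to its left, z up, the work surface at z = 0. Lengths are in m, angles in rad, forces in N, time in s.
With the tool pointing down it reaches from about 0.375 to 0.975 m from the base axis. Payload 3.8 kg.
Tool frame: the origin (TCP) lies midway between the tips of the shut fingers; the grasp point (between the pads) lies 19 mm behind it; z points along the fingers, y is the line along which they close (so a half turn about z gives the same grasp; the last joint's range is limited). The gripper opens to 85 mm and grips with 20 to 120 N. Pads are 22 mm wide; open, the fingers measure 114 mm over their backs; the gripper's body (76 mm by 85 mm) begins 54 mm behind the grasp point. The pads swing forward as they close: fully open they stand 13 mm farther back than shut.
Start: joints at [-1.322, 0.264, 1.604, -0, 1.274, -0.037], TCP at [0.19, -0.648, 0.231] pointing down, gripper open.
Joint ranges: [-2.63, 2.63], [-0.94, 2.18], [0.31, 2.57], [-1.31, 4.45], [0, 2.66], [-2.55, 2.55]. Speed limits (rad/s): [2.57, 2.57, 3.14, 3.14, 3.14, 3.14].

## Interface

Orientations are given as a rotation vector (axis times angle).
In Python, from workcell import bot gives the robot as it stands.
- The arm moves only by the tool step_arm, never from a script. Its argument "motion" is a list of rows, each a list of 5 numbers: the finger opening in cm, from 0 to 8.54, then the shift along the tool's x, y, z in cm, then the turn about the tool's z in degrees. In form: [[claw, dx, dy, dz, twist], ...]. A call has 1 to 20 rows; each row is the pose to reach, as a shift and turn from the pose commanded when the call began, along the tool's axes at that moment; what a row does not reach only later rows make up. A row lasts 1/10 s, in which the tool goes at most 50 mm and 8.59 degrees, less where a joint would pass 70% of its speed; a pose out of reach is approached as far as the arm can. A call with a gripper value outside its range is refused whole. The fingers move at their own pace and stop on an object; "force" is the grip in N (left out, the last holds). Time passes only in rows, so rows that repeat a pose let the fingers close. It gives the time, the measured TCP pose, the force, the opening and the grip force at its end, in the units of the state.
- bot.read_state(): the state, without advancing time (a new reading comes with each control period).
- bot.read_camera(name): name is "scene" or "top"; returns (picture, depth): 480x640x3 uint8, red, green, blue; 480x640 float32, m along the optical axis (not along the pixel's ray), 0 where there is no reading.
- bot.calibration(name): a dict with "mtx" (3x3 intrinsics, pixels), "k1" (the pictures are not rectified: a ray, as slopes to the right and down, at radius r is drawn at 1 + k1 r^2 times it, then the intrinsics apply), "origin" and "orientation" of the camera in the world. Camera axes: x right, y up, looking along -z (the intrinsics and any distortion apply to the point x, -y, -z); pixel columns grow to the right and rows downward; lengths in m; the calibration is good to about 2 mm. A picture is of the moment at which its call begins. calibration takes no time and is no camera call.
- bot.finish_job(): hands the job in; it is judged then, once.
The state is a dict: "time": time; "q": joint angles; "joint_vel": joint speeds; "joint_torque": joint torques, N m; "tool_pos": TCP position; "tcp_rot": TCP orientation; "wrist_force": force on the tool from outside, world axes, zero at the start; "torque": the same for the moment, N m; "width": opening from 0.0 (shut) to 1.0 (fully open); "grip_force": force on a finger pad.
Only numpy, scipy, OpenCV 4.12 (cv2) and the standard library are available. Lean on these libraries where they do the work, as an engineer would, in place of code of your own. Each camera call takes 0.05 s, during which the arm holds its last target. There are 200 camera calls.

## Working session

There is one attempt and no reset: what is moved stays moved. The work goes in short steps, Python scripts to look and compute and a tool call to move; the robot and the scene stay as the last step left them, time stands still between calls to the robot, and variables do not carry over. Pictures are saved under pics/ and viewed, at most 10 in all, crops included, and the job is handed in when it is done.

Besides the shell and the picture viewer there is one more tool, called after "Request:" as name(argument=value, ...), one argument or row to a line, values as JSON. step_arm: Moves the arm, as the interface text tells. Its arguments: {"type":"object","properties":{"motion":{"type":"array","items":{"type":"array","items":{"type":"number"}}},"force":{"type":"number"}},"required":["motion"]}

```bash
mkdir -p pics; ls; python3 - <<'E'
from workcell import bot
import cv2,numpy as np
np.set_printoptions(precision=4,suppress=True)
print(bot.read_state())
for n in("scene","top"):
    p,d=bot.read_camera(n); print(n,bot.calibration(n))
    cv2.imwrite(f"pics/{n}0.png",cv2.cvtColor(p,cv2.COLOR_RGB2BGR)); np.save(f"pics/{n}0.npy",d)
E
```

```text
pics
{'time': 0.0, 'q': array([-1.3219,  0.2648,  1.6054,  0.    ,  1.2737, -0.0369]), 'joint_vel': array([ 0.0002, -0.0007,  0.0003,  0.0001, -0.0014, -0.0008]), 'joint_torque': array([ -0.0007, -51.5111, -36.7316,  -0.    ,   0.013 ,  -0.    ]), 'tool_pos': array([ 0.1901, -0.6469,  0.23  ]), 'tcp_rot': array([-3.1074, -0.447 ,  0.0003]), 'wrist_force': array([-0.2259,  0.0572, -0.0082]), 'torque': array([-0.0015,  0.042 ,  0.0354]), 'grip_force': 0.0, 'width': 1.0013295385972827}
scene {'mtx': array([[614.407 ,   0.    , 313.3482],
       [  0.    , 614.407 , 238.4492],
       [  0.    ,   0.    ,   1.    ]]), 'k1': 0.0033556489812323538, 'origin': array([1.3254, 0.0375, 0.9747]), 'orientation': array([0.5563, 0.5908, 1.5459])}
top {'mtx': array([[509.9321,   0.    , 325.1644],
       [  0.    , 509.9321, 246.576 ],
       [  0.    ,   0.    ,   1.    ]]), 'k1': -0.011625025946451095, 'origin': array([0.3582, 0.0047, 1.1474]), 'orientation': array([ 0.1503, -0.1241, -1.597 ])}
```

View pics/scene0.png

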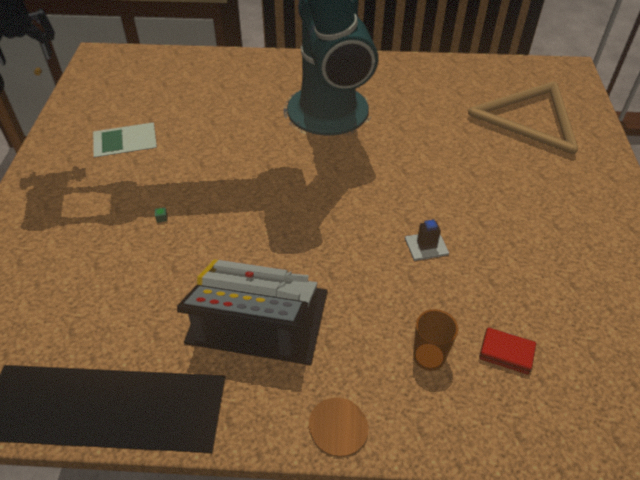

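View pics/top0.png

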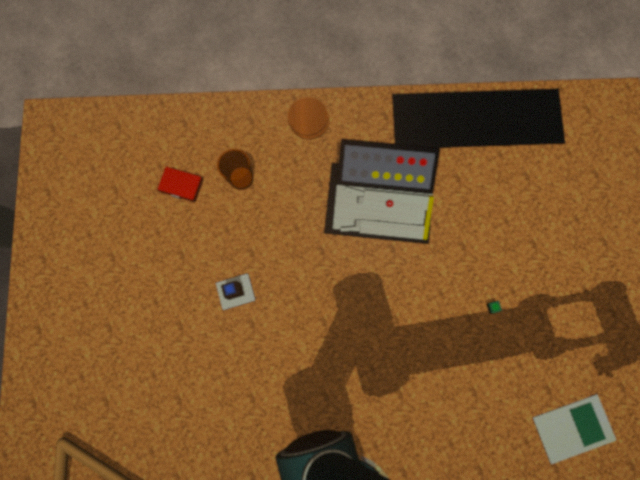

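The scene view shows the holder near (430,237) on a white card, the scoreboard at (255,300) with yellow stop at (207,272) and red cap at (250,274). The glass is at (435,340), the dart case at (508,350) and the green chalk at (161,215). In the top view the holder is at (233,289), the cap at (390,203), the stop along (430,217), and the rail's open end faces left (+y).

```bash
cat >h.py <<'E'
import numpy as np,cv2
from scipy.spatial.transform import Rotation as R
from workcell import bot
np.set_printoptions(precision=4,suppress=True)
def ray(n,uv):
    c=bot.calibration(n);K=c["mtx"];uv=np.atleast_2d(np.float64(uv))
    s=cv2.undistortPoints(uv.reshape(-1,1,2),K,np.array([c["k1"],0,0,0.])).reshape(-1,2)
    d=np.c_[s[:,0],-s[:,1],-np.ones(len(s))]
    return c["origin"],R.from_rotvec(c["orientation"]).apply(d)
def onz(n,uv,z):
    o,d=ray(n,uv);return o+d*((z-o[2])/d[:,2])[:,None]
def dep(n,uv,D):
    o,d=ray(n,uv);uv=np.int32(np.round(np.atleast_2d(uv)))
    return o+d*D[uv[:,1],uv[:,0]][:,None]
def tri(u1,u2):
    o1,d1=ray("scene",u1);o2,d2=ray("top",u2);d1,d2=d1[0],d2[0]
    t=np.linalg.lstsq(np.c_[d1,-d2],o2-o1,rcond=None)[0]
    a,b=o1+t[0]*d1,o2+t[1]*d2
    return (a+b)/2,np.linalg.norm(a-b)
def proj(n,P):
    c=bot.calibration(n);p=R.from_rotvec(c["orientation"]).inv().apply(np.atleast_2d(P)-c["origin"])*[1,-1,-1]
    return cv2.projectPoints(p.reshape(-1,1,3),np.zeros(3),np.zeros(3),c["mtx"],np.array([c["k1"],0,0,0.]))[0].reshape(-1,2)
E
python3 - <<'E'
from h import *
for n,(a,b,c,d) in {"scene":(170,250,340,370),"top":(320,130,445,250)}.items():
    im=cv2.imread(f"pics/{n}0.png");D=np.load(f"pics/{n}0.npy");h=cv2.cvtColor(im,cv2.COLOR_BGR2HSV)
    s=4 if n=="scene" else 4.8
    cv2.imwrite(f"pics/{n}0c.png",cv2.resize(im[b:d,a:c],None,fx=s,fy=s,interpolation=cv2.INTER_CUBIC))
    for nm,lo,hi in [("red",(0,150,90),(6,255,255)),("yel",(22,150,90),(34,255,255)),("blue",(105,120,60),(130,255,255)),("green",(55,100,30),(85,255,255))]:
        m=cv2.inRange(h,lo,hi)
        if nm=="red": m|=cv2.inRange(h,(174,150,90),(180,255,255))
        k,l,st,ce=cv2.connectedComponentsWithStats(m)
        for i in range(1,k):
            if st[i,4]>=8: print(n,nm,st[i],ce[i],dep(n,ce[i],D)[0])
E
```

```text
scene red [246 272   7   5  28] [248.9286 273.9286] [ 0.641  -0.1186  0.1025]
scene red [197 298   8   4  23] [200.4783 299.1739] [ 0.7139 -0.1915  0.1199]
scene red [210 300   8   4  23] [213.6522 301.2174] [1.3254 0.0375 0.9747]
scene red [224 302   8   4  24] [227.5 303.5] [ 0.7236 -0.143   0.1244]
scene red [ 481  328   55   41 1415] [508.5039 347.9025] [0.7231 0.3512 0.0256]
scene yel [198 260  19  25 113] [205.6195 271.1681] [ 0.6203 -0.2043  0.0789]
scene yel [204 290   8   4  23] [207.1304 291.087 ] [ 0.6856 -0.1867  0.1056]
scene yel [217 292   8   4  23] [220.3478 293.1304] [ 0.6898 -0.1625  0.1069]
scene yel [230 294   8   3  22] [233.5    295.0909] [ 0.6911 -0.1393  0.1047]
scene yel [243 296   8   4  25] [246.64 297.36] [ 0.6963 -0.1153  0.1068]
scene yel [257 298   8   4  24] [260.25 299.25] [ 0.6976 -0.0914  0.1047]
scene blue [427 221   8   6  37] [430.6486 223.1622] [0.4652 0.2255 0.0691]
scene green [156 209   8   5  33] [159.7879 211.0909] [ 0.4136 -0.3482  0.0198]
top red [397 157   7   7  41] [399.9024 159.7317] [ 0.7184 -0.143   0.123 ]
top red [408 158   7   7 
[... 326 characters left out ...]
0.6948 -0.0912  0.1035]
top yel [383 172   7   7  39] [386.2564 175.2564] [ 0.6912 -0.1148  0.105 ]
top yel [395 173   7   7  39] [397.6154 176.2564] [ 0.6882 -0.1388  0.1049]
top yel [406 174   7   8  40] [409.  177.5] [ 0.6846 -0.1627  0.1049]
top yel [417 175   7   8  40] [420.1   178.625] [ 0.6808 -0.1856  0.1068]
top yel [423 196  11  44 227] [427.9383 217.9295] [ 0.6018 -0.2024  0.0776]
top blue [224 284  11  10  81] [229.1728 288.5802] [0.4638 0.2259 0.0717]
top green [489 302  12  11  95] [494.2947 306.7684] [ 0.4108 -0.3442  0.0246]
top green [571 404  33  41 784] [587.2321 424.0434] [ 0.1572 -0.5265  0.0058]
top green [291 456  15  24  88] [298.3977 467.8409] [0.1592 0.0678 0.3153]
```

View pics/scene0c.png

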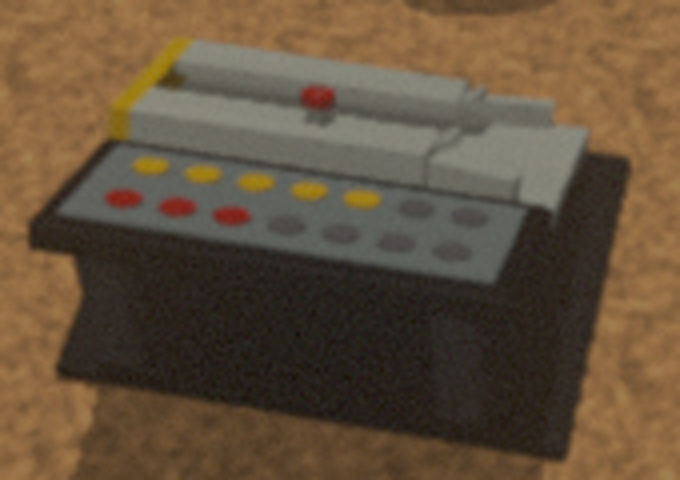

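View pics/top0c.png

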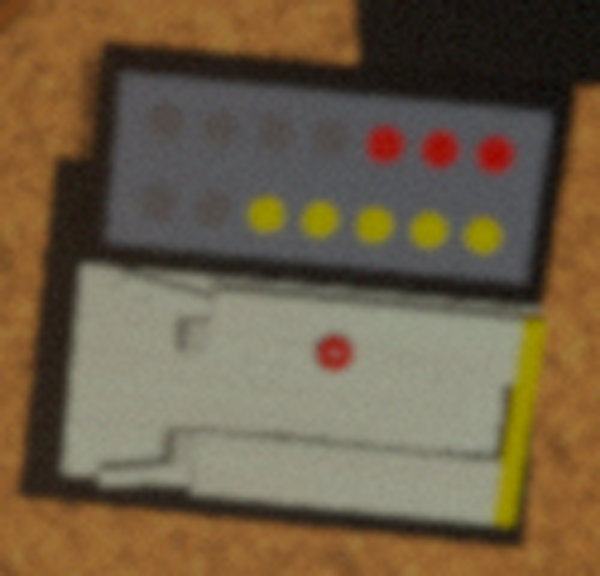

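The crops show the rail clearly: cap at crop (318,97) in the scene and (334,352) in the top view, stop on the −y side, and mouth and tongue on the +y side. The white "card" under the holder is its foot.

```bash
python3 - <<'E'
from h import *
S=[(200.48,299.17),(213.65,301.22),(227.5,303.5),(207.13,291.09),(220.35,293.13),(233.5,295.09),(246.64,297.36),(260.25,299.25)]
T=[(422.8,161.93),(411.13,160.87),(399.9,159.73),(420.1,178.63),(409,177.5),(397.6,176.26),(386.26,175.26),(375,174.24)]
P=[]
for s,t in zip(S,T):
    p,e=tri(s,t);P.append(p);print(p,e)
P=np.array(P)
A=np.concatenate([P[:3]-P[:3].mean(0),P[3:]-P[3:].mean(0)])
y=np.linalg.svd(A)[2][0];y*=np.sign(y[1]);psi=np.arctan2(y[0],y[1]);print("ydir",y,np.degrees(psi))
Rx=R.from_euler('ZY',[-psi,-np.pi/6]).as_matrix();print(Rx)
n=np.linalg.svd(P-P.mean(0))[2][2];print("plane n",n*np.sign(n[2]))
L,e=tri((248.9,273.6),(389.3,203));print("lock",L,e)
O=L-Rx@[.028,.044,.032];print("origin",O,"dots in rail",(P-O)@Rx)
np.savez("rail.npz",R=Rx,O=O)
for nm,p in dict(stopc=(0,-.041,.0165),stopu=(.034,-.041,.0165),lock=(.028,.044,.032),mouth=(0,.1,0),tongueL=(-.034,.16,0),tongueU=(.034,.16,0)).items():
    w=O+Rx@np.array(p);print(nm,w,proj("scene",w)[0],proj("top",w)[0])
for n,(a,b,c,d) in {"scene":(390,205,470,275),"top":(205,265,265,320)}.items():
    im=cv2.imread(f"pics/{n}0.png")[b:d,a:c];h=cv2.cvtColor(im,cv2.COLOR_BGR2HSV)
    m=cv2.inRange(h,(0,0,90),(180,70,255));m=cv2.morphologyEx(m,cv2.MORPH_CLOSE,np.ones((3,3)))
    ct=max(cv2.findContours(m,cv2.RETR_EXTERNAL,cv2.CHAIN_APPROX_NONE)[0],key=cv2.contourArea)
    hull=cv2.convexHull(ct).reshape(-1,2)+[a,b]
    w=onz(n,hull,.008)[:,:2].astype(np.float32)*1000
    print(n,len(hull),cv2.minAreaRect(w))
print("blue",tri((430.65,223.2),(229.2,288.6)))
E
```

```text
[ 0.7133 -0.1915  0.119 ] 0.00038264657827893537
[ 0.7165 -0.1677  0.1192] 0.0014181443703115343
[ 0.7198 -0.1438  0.119 ] 0.0005092405152740471
[ 0.6825 -0.1872  0.1013] 0.0011516036434880941
[ 0.6858 -0.1635  0.1014] 0.0004843043679448875
[ 0.6892 -0.1395  0.102 ] 0.0007078082503801093
[ 0.6924 -0.1157  0.1014] 0.00100039972441977
[ 0.6954 -0.0916  0.1017] 0.0005222937271185869
ydir [0.1346 0.9909 0.0023] 7.736795723988119
[[ 0.8581  0.1346 -0.4954]
 [-0.1166  0.9909  0.0673]
 [ 0.5     0.      0.866 ]]
plane n [-0.4891  0.0644  0.8698]
lock [ 0.6333 -0.1199  0.0937] 0.0007914560062787511
origin [ 0.6192 -0.1624  0.052 ] dots in rail [[ 0.1176 -0.0162  0.0095]
 [ 0.1177  0.0078  0.0096]
 [ 0.1177  0.0319  0.0095]
 [ 0.0819 -0.0161  0.0097]
 [ 0.0819  0.0078  0.0097]
 [ 0.0823  0.0321  0.0101]
 [ 0.0821  0.0561  0.0096]
 [ 0.082   0.0804  0.01  ]]
stopc [ 0.6055 -0.2019  0.0663] [209.0909 269.3303] [426.6745 217.4221]
stopu [ 0.6347 -0.2059  0.0833] [203.1188 275.7695] [429.0583 202.2882]
lock [ 0.6333 -0.1199  0.0937] [249.1169 273.6169] [389.4864 202.9772]
mouth [ 0.6327 -0.0633  0.052 ] [280.9409 288.4676] [361.8508 208.9554]
tongueL [0.6116 0.0001 0.035 ] [315.2886 286.4512] [333.4577 220.9291]
tongueU [ 0.67   -0.0078  0.069 ] [309.222  300.5449] [336.1807 191.3431]
scene 15 ((470.6474609375, 224.70611572265625), (67.51831817626953, 77.0092544555664), 15.11524486541748)
top 16 ((463.736328125, 225.6356201171875), (62.89185333251953, 74.54487609863281), 15.08965015411377)
blue (array([0.4641, 0.2262, 0.0679]), np.float64(0.0008559643548542855))
```

```bash
cat >>h.py <<'E'
Z=np.load("rail.npz") if __import__("os").path.exists("rail.npz") else None
RR=Z["R"]; OO=Z["O"]+Z["R"]@[0,0,.0015]
def rail(p): return OO+RR@(np.array(p)/1000.)   # rail mm -> world
def to(*W):   # world targets -> tool shifts in cm
    s=bot.read_state();Q=R.from_rotvec(s["tcp_rot"])
    x=Q.apply([1,0,0]);print("TCP",s["tool_pos"],"tool x heading",np.degrees(np.arctan2(x[1],x[0])),"z",Q.apply([0,0,1]))
    for w in W: print(np.round(100*Q.inv().apply(np.array(w)-s["tool_pos"]),2))
E
python3 -c "
from h import *
to((.5,-.3,.23),(.4645,.2258,.15),(.4645,.2258,.03))"
```

```text
TCP [ 0.1901 -0.6469  0.23  ] tool x heading 16.376017651931235 z [-0.0005  0.0021 -1.    ]
[ 39.51 -24.55   0.06]
[ 50.93 -75.98   8.17]
[ 50.93 -75.96  20.17]
```

Request:
step_arm(
  motion=[
    [8.5,39.5,-24.5,0,1.3],
    [8.5,39.5,-24.5,0,1.3],
    [8.5,39.5,-24.5,0,1.3],
    [8.5,39.5,-24.5,0,1.3],
    [8.5,39.5,-24.5,0,1.3],
    [8.5,39.5,-24.5,0,1.3],
    [8.5,39.5,-24.5,0,1.3],
    [8.5,39.5,-24.5,0,1.3],
    [8.5,50.9,-76,4,1.3],
    [8.5,50.9,-76,4,1.3],
    [8.5,50.9,-76,4,1.3],
    [8.5,50.9,-76,4,1.3],
    [8.5,50.9,-76,4,1.3],
    [8.5,50.9,-76,4,1.3],
    [8.5,50.9,-76,4,1.3],
    [8.5,50.9,-76,4,1.3],
    [8.5,50.9,-76,8.2,1.3],
    [8.5,50.9,-76,8.2,1.3],
    [8.5,50.9,-76,8.2,1.3],
    [8.5,50.9,-76,8.2,1.3],
  ],
)

```text
time: 2.1
tool_pos: [0.4631, 0.2277, 0.1479]
tcp_rot: [-3.114, -0.415, 0.002]
wrist_force: [0.7, 0.0, -0.8]
width: 0.996
grip_force: 0.0
```

```bash
python3 -c "
from h import *
print(bot.read_state()['time'])
to((.4645,.2258,.15),(.4645,.2258,.03))"
```

```text
2.1
TCP [0.4631 0.2277 0.1479] tool x heading 15.18026914866442 z [-0.0014 -0.     -1.    ]
[ 0.08  0.22 -0.21]
[ 0.1   0.22 11.79]
```

Request:
step_arm(
  motion=[
    [8.5,0.1,0.2,4,0],
    [8.5,0.1,0.2,8,0],
    [8.5,0.1,0.2,11.8,0],
    [8.5,0.1,0.2,11.8,0],
    [8.5,0.1,0.2,11.8,0],
    [3,0.1,0.2,11.8,0],
    [3,0.1,0.2,11.8,0],
    [3,0.1,0.2,11.8,0],
    [3,0.1,0.2,11.8,0],
    [3,0.1,0.2,11.8,0],
    [3,0.1,0.2,11.8,0],
    [3,0.1,0.2,11.8,0],
    [3,0.1,0.2,11.8,0],
    [3,0.1,0.2,11.8,0],
  ],
  force=30,
)

```text
time: 3.5
tool_pos: [0.4674, 0.2241, 0.0332]
tcp_rot: [-3.113, -0.412, -0.005]
wrist_force: [-0.8, 0.5, 6.9]
width: 0.416
grip_force: 31.6
```

Request:
step_arm(
  motion=[
    [3,0,0,-4,0],
    [3,0,0,-8,0],
    [3,0,0,-12,0],
    [3,0,0,-16,8],
    [3,0,0,-16,16],
    [3,0,0,-16,22.9],
    [3,0,0,-16,22.9],
    [3,0,0,-16,22.9],
    [3,0,0,-16,22.9],
  ],
)

```text
time: 4.4
tool_pos: [0.4655, 0.2232, 0.1907]
tcp_rot: [3.134, -0.211, -0.001]
wrist_force: [-0.1, -0.9, -0.7]
width: 0.411
grip_force: 31.0
```

```bash
cat >arc.py <<'E'
from h import *
def arc(y,ox=0,g=55,off=22,thetas=(0,0,10,20,30),lift=(50,0,0,0,0)):
    out=[]
    for th,l in zip(thetas,lift):
        a=np.radians(30-th)          # holder still to turn; rail-relative tilt
        v=np.array([-32+ox,g])       # corner->pivot, holder axes
        c,s=np.cos(a),np.sin(a)
        x,z=32+c*v[0]+s*v[1],-s*v[0]+c*v[1]
        out.append(rail((x,y,z))-[0,0,off/1000]+[0,0,l/1000])
    return out
E
python3 - <<'E'
from arc import *
print(bot.read_state()['width'])
to(*arc(145))
for n,(a,b,c,d) in {"scene":(370,130,500,250),"top":(180,230,300,330)}.items():
    p,D=bot.read_camera(n);p=cv2.cvtColor(p,cv2.COLOR_RGB2BGR);cv2.imwrite(f"pics/{n}1.png",p);np.save(f"pics/{n}1.npy",D)
a=cv2.imread("pics/scene1.png");b=cv2.imread("pics/top1.png")
cv2.imwrite("pics/c1.png",np.hstack([cv2.resize(a[100:300,340:540],(400,400)),cv2.resize(b[220:370,170:320],(400,400))]))
E
```

```text
0.4114877968604663
TCP [0.4655 0.2232 0.1907] tool x heading -7.712100822229553 z [-0.001  -0.0004 -1.    ]
[19.92 21.64  3.84]
[19.92 21.64  8.84]
[19.02 21.64  9.48]
[18.24 21.64 10.26]
[17.6  21.63 11.17]
```

View pics/c1.png

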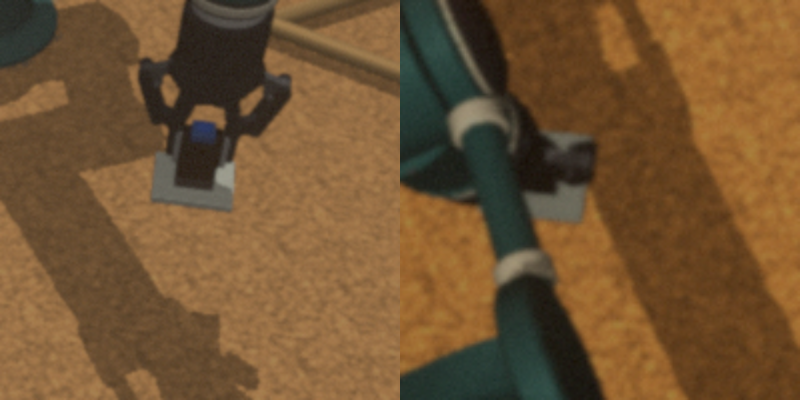

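The holder is held upright. Its foot's front bottom edge runs from about (416,201) to (456,205) in the full scene picture.

```bash
python3 - <<'E'
from arc import *
T=np.array([.4655,.2232]);a=np.radians(-7.71);x=np.array([np.cos(a),np.sin(a)]);y=np.array([-x[1],x[0]])
im=cv2.imread("pics/scene1.png");h=cv2.cvtColor(im,cv2.COLOR_BGR2HSV)
m=cv2.inRange(h,(0,0,75),(180,70,255))[170:215,405:470]
k,l,st,ce=cv2.connectedComponentsWithStats(m);i=1+st[1:,4].argmax()
pts=np.argwhere(l>0)[:,::-1]+[405,170]
lo=np.array([(u,pts[pts[:,0]==u][:,1].max()+.5) for u in range(420,453) if (pts[:,0]==u).any()])
w=onz("scene",lo,.158)[:,:2]-T;print("bottom front edge x,y in tool frame mm:",np.c_[w@x,w@y][::4]*1000)
u0,u1=pts[:,0].min(),pts[:,0].max();print(u0,u1)
im=cv2.imread("pics/top1.png");h=cv2.cvtColor(im,cv2.COLOR_BGR2HSV)
m=cv2.inRange(h,(0,0,75),(180,70,255))[260:310,215:250];pts=np.argwhere(m>0)[:,::-1]+[215,260]
w=onz("top",pts,.166)[:,:2]-T;q=np.c_[w@x,w@y]*1000;print("top foot px",q.min(0),q.max(0),np.percentile(q,[2,98],axis=0))
E
```

```text
bottom front edge x,y in tool frame mm: [[ 30.4658 -28.1247]
 [ 31.7398 -20.5385]
 [ 30.3375 -13.1531]
 [ 31.6098  -5.6024]
 [ 30.2098   1.7708]
 [ 31.4803   9.2863]
 [ 30.0826  16.6473]
 [ 31.3515  24.1278]
 [ 29.956   31.4766]]
416 456
top foot px [-33.4939 -36.7254] [28.0223  4.3295] [[-32.7243 -35.7767]
 [ 27.1645   1.7431]]
```

Request:
step_arm(
  motion=[
    [3,5,5.4,0,0],
    [3,10,10.8,0,0],
    [3,14,15.2,0,0],
    [3,17,18.4,0,0],
    [3,19.7,21.6,0,0],
    [3,19.7,21.6,0,0],
    [3,19.7,21.6,3.8,0],
    [3,19.7,21.6,3.8,0],
    [3,19.7,21.6,3.8,0],
    [3,19.7,21.6,3.8,0],
  ],
)

```text
time: 5.5
tool_pos: [0.632, -0.0168, 0.1543]
tcp_rot: [-3.134, 0.213, -0.002]
wrist_force: [1.1, -0.4, -1.1]
width: 0.417
grip_force: 31.0
```

```bash
python3 - <<'E'
from arc import *
print(bot.read_state()['wrist_force'])
to(*arc(145,ox=1))
E
```

```text
[ 1.091  -0.4266 -1.1338]
TCP [ 0.632  -0.0168  0.1543] tool x heading -7.759747853356911 z [ 0.001   0.0001 -1.    ]
[0.29 0.1  0.2 ]
[0.29 0.1  5.2 ]
[-0.62  0.1   5.82]
[-1.41  0.1   6.59]
[-2.05  0.1   7.48]
```

Request:
step_arm(
  motion=[
    [3,0.3,0.1,2,0],
    [3,0.3,0.1,4,0],
    [3,0.3,0.1,4.6,0],
    [3,0.3,0.1,4.8,0],
    [3,0.3,0.1,4.9,0],
    [3,0.3,0.1,5.0,0],
    [3,0.3,0.1,5.0,0],
    [3,0.3,0.1,5.0,0],
  ],
)

```text
time: 6.3
tool_pos: [0.6382, -0.0155, 0.119]
tcp_rot: [-3.131, 0.213, -0.016]
wrist_force: [-24.0, 10.1, 54.2]
width: 0.414
grip_force: 76.8
```

```bash
python3 - <<'E'
from arc import *
print(bot.read_state()['wrist_force'])
to(*arc(145,ox=1))
E
```

```text
[-24.0088  10.13    54.1907]
TCP [ 0.6382 -0.0155  0.119 ] tool x heading -7.76751681742491 z [ 0.0103  0.0025 -0.9999]
[-0.27  0.3  -3.33]
[-0.32  0.32  1.67]
[-1.23  0.32  2.28]
[-2.03  0.33  3.04]
[-2.68  0.33  3.93]
```

Contact came about 16 mm early, so the foot is probably on the bent lip edge or the wing top. I'll back off and look.

Request:
step_arm(
  motion=[
    [3,0,0,-1.5,0],
    [3,0,0,-3,0],
    [3,0,-1,-5,0],
    [3,-0.7,-1.2,-5,0],
    [3,-0.7,-1.2,-5,0],
    [3,-0.7,-1.2,-5,0],
  ],
)

```text
time: 6.9
tool_pos: [0.6279, -0.006, 0.1518]
tcp_rot: [3.134, -0.214, -0.004]
wrist_force: [-0.6, 0.0, -2.6]
width: 0.418
grip_force: 59.2
```

```bash
cat >look.py <<'E'
import sys;from h import *
k=sys.argv[1]
for n in("scene","top"):
    p,D=bot.read_camera(n);cv2.imwrite(f"pics/{n}{k}.png",cv2.cvtColor(p,cv2.COLOR_RGB2BGR))
a=cv2.imread(f"pics/scene{k}.png");b=cv2.imread(f"pics/top{k}.png")
A=cv2.resize(a[190:350,190:350],(400,400),interpolation=cv2.INTER_CUBIC);B=cv2.resize(b[120:260,300:440],(400,400),interpolation=cv2.INTER_CUBIC)
cv2.imwrite(f"pics/c{k}.png",np.hstack([A,B]))
s=bot.read_state();print(s['time'],s['wrist_force'],s['width'],"TCP in rail mm",(s['tool_pos']-OO)@RR*1000)
E
python3 look.py 2; python3 -c "
from arc import *
to(*arc(154,ox=1))"
```

```text
7.0 [ 0.1358  0.5507 -1.9918] 0.41900899291051896 TCP in rail mm [ 39.1825 155.9574  90.8495]
TCP [ 0.6281 -0.0062  0.1516] tool x heading -7.829139675165327 z [-0.0027 -0.0001 -1.    ]
[ 0.82  0.19 -0.08]
[0.83 0.19 4.92]
[-0.07  0.19  5.55]
[-0.86  0.19  6.32]
[-1.49  0.2   7.22]
```

View pics/c2.png

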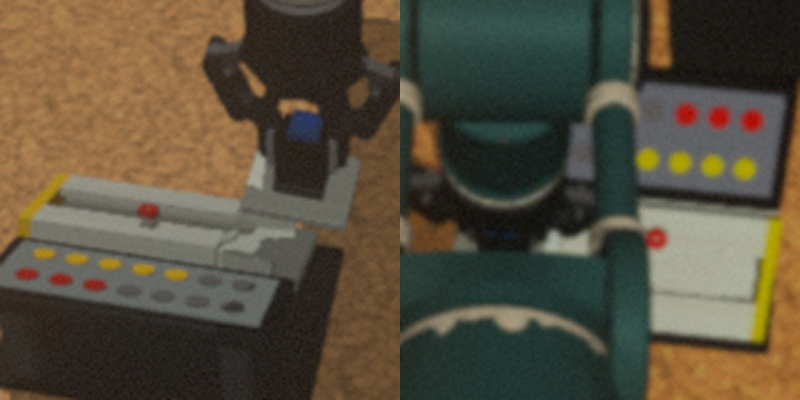

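```bash
python3 - <<'E'
from h import *
im=cv2.imread("pics/scene2.png");h=cv2.cvtColor(im,cv2.COLOR_BGR2HSV)
m=cv2.inRange(h,(105,100,50),(130,255,255));k,l,st,ce=cv2.connectedComponentsWithStats(m[225:260,290:330]);i=1+st[1:,4].argmax();print("chalk",st[i]+[290,225,0,0,0],ce[i]+[290,225])
T=np.array([.6281,-.0062,.1516]);a=np.radians(-7.8);x=np.array([np.cos(a),np.sin(a),0]);y=np.array([-x[1],x[0],0]);z=np.array([0,0,1])
piv=T+.022*z
for th in(-15,-10,-5,0,5):
    t=np.radians(th);X=np.cos(t)*x+np.sin(t)*z;Zz=-np.sin(t)*x+np.cos(t)*z
    f=lambda p:proj("scene",piv+X*(p[0]-1)/1e3+y*p[1]/1e3+Zz*(p[2]-55)/1e3)[0]
    print(th,"front edge bottom L,R",f((32,-38,0)),f((32,38,0)),"rear top R",f((-32,38,8)),"chalk top c",f((0,0,72)),"body foot",f((15,0,20)))
E
```

```text
chalk [306 235  12   9  85] [311.5647 239.2471]
-15 front edge bottom L,R [288.8671 271.1073] [330.5795 277.4029] rear top R [336.4923 243.6084] chalk top c [310.7349 240.3117] body foot [310.7773 261.0108]
-10 front edge bottom L,R [288.2018 272.8095] [330.086  279.1471] rear top R [336.1307 246.3278] chalk top c [310.8999 239.5887] body foot [310.4216 262.2094]
-5 front edge bottom L,R [287.5419 274.2985] [329.6085 280.678 ] rear top R [335.7454 249.0603] chalk top c [311.0666 238.9104] body foot [310.0698 263.2871]
0 front edge bottom L,R [286.8922 275.5611] [329.1506 281.9819] rear top R [335.3389 251.7885] chalk top c [311.2339 238.2821] body foot [309.7244 264.2352]
5 front edge bottom L,R [286.2574 276.585 ] [328.7158 283.0463] rear top R [334.9138 254.4946] chalk top c [311.4003 237.7086] body foot [309.3879 265.0458]
```

```bash
python3 - <<'E'
from h import *
im=cv2.imread("pics/scene2.png")
cv2.imwrite("pics/c2b.png",cv2.resize(im[225:300,275:350],(600,600),interpolation=cv2.INTER_CUBIC))
E
```

```text
(no output)
```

View pics/c2b.png

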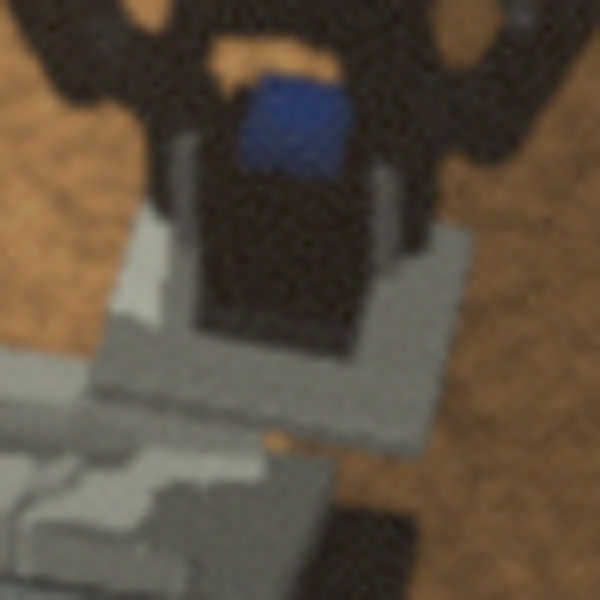

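The foot is still upright (tilt about 0–4°), with its front edge running from (287,275) to (328,282), so the grip held. I'll come down farther out, at y ≈ 154.

Request:
step_arm(
  motion=[
    [3,0.5,0.2,2,0],
    [3,0.5,0.2,3.4,0],
    [3,0.5,0.2,4.0,0],
    [3,0.5,0.2,4.0,0],
    [3,0.5,0.2,4.0,0],
  ],
)

```text
time: 7.5
tool_pos: [0.6337, -0.0087, 0.1131]
tcp_rot: [-3.134, 0.214, 0.001]
wrist_force: [-0.4, 0.8, -1.5]
width: 0.418
grip_force: 59.2
```

```bash
python3 -c "
from arc import *
print(bot.read_state()['wrist_force'])
to(*arc(154,ox=1))"
```

```text
[-0.3797  0.7523 -1.5493]
TCP [ 0.6337 -0.0087  0.1131] tool x heading -7.829508617476454 z [-0.0006  0.0001 -1.    ]
[ 0.23  0.03 -3.92]
[0.23 0.03 1.08]
[-0.67  0.03  1.7 ]
[-1.46  0.03  2.47]
[-2.1   0.03  3.36]
```

Request:
step_arm(
  motion=[
    [3,0,0,0.4,0],
    [3,0,0,0.7,0],
    [3,0,0,0.9,0],
    [3,0,0,0.9,0],
    [3,0,0,0.9,0],
  ],
  force=20,
)

```text
time: 8.0
tool_pos: [0.6339, -0.0086, 0.1045]
tcp_rot: [-3.134, 0.214, -0.0]
wrist_force: [-0.3, 1.0, -0.4]
width: 0.418
grip_force: 59.1
```

Request:
step_arm(
  motion=[
    [3,0,0,0.1,0],
    [3,0,0,0.2,0],
    [3,0,0,0.2,0],
    [3,0,0,0.2,0],
  ],
  force=20,
)

```text
time: 8.4
tool_pos: [0.6341, -0.0086, 0.1039]
tcp_rot: [-3.134, 0.214, -0.001]
wrist_force: [-4.6, 0.6, 7.1]
width: 0.415
grip_force: 59.9
```

Request:
step_arm(
  motion=[
    [3,-0.25,0,0.1,0],
    [3,-0.5,0,0.28,0],
    [3,-0.7,0,0.45,0],
    [3,-0.9,0,0.6,0],
    [3,-0.9,0,0.6,0],
    [3,-0.9,0,0.6,0],
  ],
  force=20,
)

```text
time: 9.0
tool_pos: [0.6265, -0.0062, 0.0985]
tcp_rot: [-3.132, 0.214, -0.006]
wrist_force: [-1.9, 4.7, 8.1]
width: 0.413
grip_force: 45.6
```

```bash
python3 look.py 3; python3 -c "
from arc import *
to(*arc(154,ox=1))
import cv2
cv2.imwrite('pics/c3b.png',cv2.resize(cv2.imread('pics/scene3.png')[225:315,265:355],(540,540),interpolation=cv2.INTER_CUBIC))"
```

```text
9.1 [-1.2208  3.7065  8.8225] 0.4180800600180294 TCP in rail mm [ 11.2246 155.787   45.6425]
TCP [ 0.6265 -0.0061  0.0985] tool x heading -7.820389349446127 z [ 0.0037  0.0018 -1.    ]
[ 1.    0.16 -5.38]
[ 0.98  0.18 -0.38]
[0.07 0.18 0.24]
[-0.72  0.18  1.  ]
[-1.36  0.19  1.9 ]
```

View pics/c3b.png

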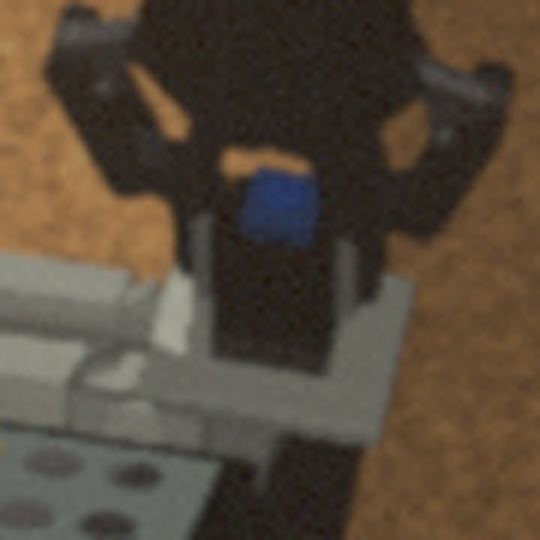

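The front foot edge rests on the upper tongue near crop (290,425) and forces are low, so the arc is working. Continuing.

Request:
step_arm(
  motion=[
    [3,-0.2,0,0.15,0],
    [3,-0.4,0,0.4,0],
    [3,-0.6,0,0.65,0],
    [3,-0.75,0,0.85,0],
    [3,-0.75,0,0.85,0],
    [3,-0.75,0,0.85,0],
  ],
  force=20,
)

```text
time: 9.7
tool_pos: [0.6197, -0.0059, 0.0923]
tcp_rot: [-3.134, 0.214, -0.008]
wrist_force: [-6.3, 3.1, 18.7]
width: 0.417
grip_force: 37.4
```

Request:
step_arm(
  motion=[
    [3,-0.2,0,0.2,0],
    [3,-0.35,0,0.4,0],
    [3,-0.5,0,0.6,0],
    [3,-0.5,0,0.6,0],
    [3,-0.5,0,0.6,0],
  ],
  force=20,
)

```text
time: 10.2
tool_pos: [0.614, -0.0052, 0.0853]
tcp_rot: [-3.134, 0.214, -0.005]
wrist_force: [-4.6, 3.3, 16.3]
width: 0.417
grip_force: 38.4
```

```bash
python3 look.py 4; python3 -c "
from arc import *
to(*arc(154,ox=1))
cv2.imwrite('pics/c4b.png',cv2.resize(cv2.imread('pics/scene4.png')[225:315,265:355],(540,540),interpolation=cv2.INTER_CUBIC))
im=cv2.imread('pics/scene4.png');h=cv2.cvtColor(im,cv2.COLOR_BGR2HSV)
m=cv2.inRange(h,(105,100,50),(130,255,255));k,l,st,ce=cv2.connectedComponentsWithStats(m[225:300,280:340]);i=1+st[1:,4].argmax();print('chalk',st[i]+[280,225,0,0,0],ce[i]+[280,225])
T=bot.read_state()['tool_pos'];a=np.radians(-7.8);x=np.array([np.cos(a),np.sin(a),0]);y=np.array([-x[1],x[0],0]);z=np.array([0,0,1])
piv=T+.022*z
for th in(0,10,20,30):
    t=np.radians(th);X=np.cos(t)*x+np.sin(t)*z;Zz=-np.sin(t)*x+np.cos(t)*z
    f=lambda p:proj('scene',piv+X*(p[0]-1)/1e3+y*p[1]/1e3+Zz*(p[2]-55)/1e3)[0]
    print(th,'front edge bottom L,R in crop',(f((32,-38,0))-[265,225])*6,(f((32,38,0))-[265,225])*6,'rear top R',(f((-32,38,8))-[265,225])*6,'chalk top c',(f((0,0,72))-[265,225])*6,(f((15,0,20))-[265,225])*6)
"
```

```text
10.3 [-5.2584  2.4636 16.5816] 0.410138701018689 TCP in rail mm [ -6.1438 155.0762  40.4926]
TCP [ 0.614  -0.0052  0.0853] tool x heading -7.814651027621398 z [ 0.0035  0.0005 -1.    ]
[ 2.25  0.1  -6.69]
[ 2.23  0.1  -1.69]
[ 1.32  0.1  -1.07]
[ 0.54  0.11 -0.31]
[-0.11  0.11  0.59]
chalk [307 252  11   8  67] [312.5075 255.4478]
0 front edge bottom L,R in crop [145.6817 400.1812] [386.256  437.5437] rear top R [421.4838 262.5323] chalk top c [284.4833 191.6395] [275.7134 336.4695]
10 front edge bottom L,R in crop [138.7038 411.3136] [381.4751 449.1226] rear top R [416.5477 293.3179] chalk top c [286.3479 185.2317] [271.9903 345.4085]
20 front edge bottom L,R in crop [132.3    416.5959] [377.3829 454.8194] rear top R [411.3154 322.9415] chalk top c [288.1335 180.2219] [268.5902 350.9549]
30 front edge bottom L,R in crop [126.6818 415.6976] [374.1241 454.2887] rear top R [405.9224 350.61  ] chalk top c [289.7853 176.756 ] [265.6209 352.885 ]
```

View pics/c4b.png

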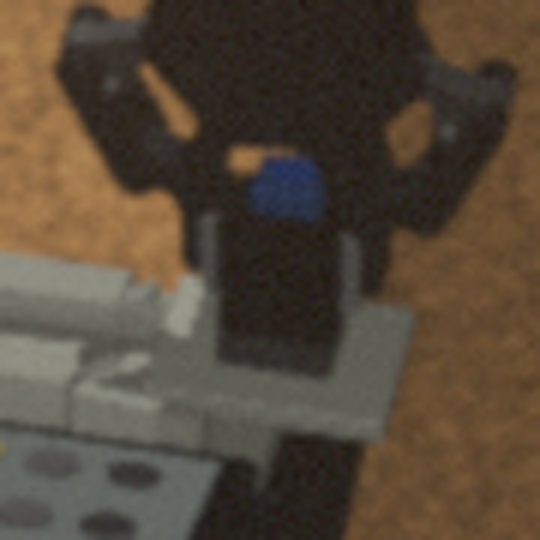

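Tilt is now about 18°; the rear right corner is at crop (412,312). Continuing to flat.

Request:
step_arm(
  motion=[
    [3,-0.15,0,0.2,0],
    [3,-0.25,0,0.4,0],
    [3,-0.35,0,0.6,0],
    [3,-0.35,0,0.75,0],
    [3,-0.35,0,0.75,0],
  ],
  force=20,
)

```text
time: 10.8
tool_pos: [0.6136, -0.0049, 0.0841]
tcp_rot: [-3.134, 0.214, -0.015]
wrist_force: [-14.0, 3.9, 41.0]
width: 0.416
grip_force: 41.9
```

```bash
cat >tilt.py <<'E'
import sys
from arc import *
k=sys.argv[1]
print(bot.read_state()['wrist_force'],bot.read_state()['width'])
p,D=bot.read_camera('scene');im=cv2.cvtColor(p,cv2.COLOR_RGB2BGR)
cv2.imwrite(f'pics/c{k}b.png',cv2.resize(im[225:315,245:355],(660,540),interpolation=cv2.INTER_CUBIC))
to(rail((1-11,154,55-19)))
g=lambda p:((proj('scene',rail(p))[0]-[245,225])*6).round()
for y in [float(a) for a in sys.argv[2:]]: print('home-flat model at y',y,'front bot R',g((32,y+38,0)),'front top L',g((32,y-38,8)),'rear top R',g((-32,y+38,8)),'chalk top',g((0,y,72)),'body low front',g((15,y,20)))
E
python3 tilt.py 5 154
```

```text
[-13.961    3.8664  41.0445] 0.41611171069521863
TCP [ 0.6136 -0.0049  0.0841] tool x heading -7.800515202969843 z [ 0.0096 -0.0002 -1.    ]
[-0.06  0.13  0.46]
home-flat model at y 154.0 front bot R [491. 462.] front top L [247. 400.] rear top R [523. 359.] chalk top [407. 186.] body low front [383. 361.]
```

View pics/c5b.png

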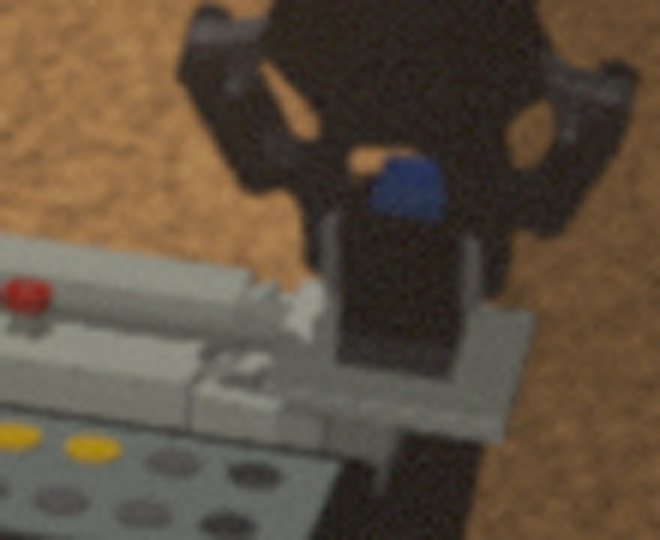

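The foot has slid about 10 mm downslope, so its lower edge sits on the lower wing: the rear corner at (533,315) should be at (523,359) when flat. I'll lift slightly, shift upslope, then loosen the fingers so it drops flat in the channel.

Request:
step_arm(
  motion=[
    [3,0.2,0,-0.7,0],
    [3,0.5,0.2,-1.4,0],
    [3,1.0,0.3,-1.7,0],
    [3,1.0,0.3,-1.7,0],
    [3,1.0,0.3,-1.7,0],
  ],
)

```text
time: 11.35
tool_pos: [0.618, -0.0098, 0.0899]
tcp_rot: [3.134, -0.215, -0.003]
wrist_force: [-0.7, 0.9, -2.0]
width: 0.415
grip_force: 36.5
```

```bash
cat >m.py <<'E'
# estimate holder tilt/position numerically: chalk top centroid + foot rear-right corner
import sys
from arc import *
s=bot.read_state();print(s['time'],s['wrist_force'],s['width'],s['grip_force'],"TCP rail",(s['tool_pos']-OO)@RR*1000)
p,D=bot.read_camera('scene');im=cv2.cvtColor(p,cv2.COLOR_RGB2BGR);h=cv2.cvtColor(im,cv2.COLOR_BGR2HSV)
m=cv2.inRange(h,(105,100,50),(130,255,255));m[:200]=0;m[320:]=0;m[:,:180]=0;m[:,360:]=0
k,l,st,ce=cv2.connectedComponentsWithStats(m);i=1+st[1:,4].argmax()
v,u=np.nonzero(l==i);w=dep('scene',np.c_[u,v][D[v,u]>0],D);w=(w-OO)@RR*1000
print("chalk px",ce[i],st[i],"rail median",np.median(w,0))
# grey foot points: depth cloud around
vv,uu=np.mgrid[235:310,270:345];vv=vv.ravel();uu=uu.ravel();ok=D[vv,uu]>0
hs=h[vv,uu];ok&=(hs[:,1]<75)&(hs[:,2]>60)
w=(dep('scene',np.c_[uu,vv][ok],D)-OO)@RR*1000
y0=float(sys.argv[1])
q=w[(w[:,1]>y0+23)&(w[:,1]<y0+36)&(abs(w[:,0])<55)&(w[:,2]>-12)&(w[:,2]<35)]
print(len(q));
if len(q)>20:
    for lo in range(-50,50,10):
        r=q[(q[:,0]>=lo)&(q[:,0]<lo+10)]
        if len(r): print(lo,len(r),np.median(r,0))
E
python3 m.py 152
```

```text
11.35 [-0.6726  0.9323 -1.9948] 0.4153952065287576 36.536967158317566 TCP rail [  0.0725 151.0552  42.2615]
chalk px [310.0896 255.3881] [305 251  10  10  67] rail median [ 19.0665 151.0784  79.6888]
160
-40 3 [-31.0738 182.4278  24.821 ]
-30 20 [-23.7307 181.4163  23.3015]
-20 24 [-14.5321 181.5219  21.6122]
-10 17 [ -4.8499 181.8715  19.5795]
0 24 [  3.7874 180.8125  17.6532]
10 24 [ 15.601  182.3513  15.3442]
20 32 [ 26.6055 180.199   12.6894]
30 16 [ 31.6907 184.8285   9.7717]
```

Depth shows the foot about 12° off flat, centred in the channel, with its upper edge 3 mm off the floor. I'll lower 3 mm and loosen the fingers.

Request:
step_arm(
  motion=[
    [3,0.15,0,0.15,0],
    [3,0.15,0,0.3,0],
    [3,0.15,0,0.3,0],
    [3.8,0.15,0,0.3,0],
    [4.1,0.15,0,0.3,0],
    [4.3,0.15,0,0.3,0],
    [4.3,0.15,0,0.3,0],
    [4.3,0.15,0,0.3,0],
    [4.3,0.15,0,0.3,0],
  ],
)

```text
time: 12.3
tool_pos: [0.6201, -0.0098, 0.0882]
tcp_rot: [-3.134, 0.214, -0.0]
wrist_force: [-0.3, -0.2, -0.1]
width: 0.507
grip_force: 0.0
```

```bash
python3 m.py 152
```

```text
12.3 [-0.334  -0.2449 -0.1038] 0.5067753639465021 0.0 TCP rail [  1.0551 151.31    39.7098]
chalk px [311.5738 256.4098] [306 253  11   8  61] rail median [  5.8703 152.2608  73.0417]
117
-40 4 [-33.6387 178.5042  10.5264]
-30 18 [-25.2211 181.7217  10.89  ]
-20 14 [-14.261  182.1812  10.8221]
-10 10 [ -7.8451 181.1056   9.741 ]
0 18 [  3.8786 181.1496  10.5174]
10 17 [ 15.1768 182.4281  10.7143]
20 35 [ 26.5389 181.3119   8.3626]
30 1 [ 32.2125 184.2667   6.8327]
```

Flat on the tongue floor. Now re-grip lower on the body.

Request:
step_arm(
  motion=[
    [4.3,-0.3,0,0.5,0],
    [4.3,-0.75,0,1.1,0],
    [4.3,-0.75,0,1.1,0],
    [4.3,-0.75,0,1.1,0],
    [3.3,-0.75,0,1.1,0],
    [3.3,-0.75,0,1.1,0],
    [3.3,-0.75,0,1.1,0],
    [3.3,-0.75,0,1.1,0],
  ],
  force=20,
)

```text
time: 13.15
tool_pos: [0.6127, -0.0087, 0.0774]
tcp_rot: [-3.134, 0.214, -0.0]
wrist_force: [-0.1, 0.9, -0.4]
width: 0.422
grip_force: 20.5
```

```bash
python3 m.py 152
```

```text
13.15 [-0.0739  0.8597 -0.4413] 0.42182128885508646 20.480009615421295 TCP rail [-10.805  151.4055  34.0761]
chalk px [310.7391 256.413 ] [306 253  10   7  46] rail median [  6.3417 150.8572  73.0099]
122
-40 6 [-32.4517 181.0316  10.2386]
-30 14 [-23.7915 181.8796  10.6213]
-20 15 [-15.3089 181.6906  10.8238]
-10 18 [ -4.982  181.0722  10.5455]
0 16 [  5.4197 180.9565  10.6736]
10 12 [ 14.3782 180.3895  10.8272]
20 38 [ 26.4641 181.4693   9.9058]
30 3 [ 30.767  183.8415   7.2851]
```

Request:
step_arm(
  motion=[
    [3.3,0,0.5,0,0],
    [3.3,0,1,0,0],
    [3.3,0,1.5,0,0],
    [3.3,0,2,0,0],
    [3.3,0,2.5,0,0],
    [3.3,0,3,0,0],
    [3.3,0,3.5,0,0],
    [3.3,0,3.5,0,0],
  ],
)

```text
time: 14.0
tool_pos: [0.6115, -0.0436, 0.08]
tcp_rot: [-3.133, 0.215, -0.012]
wrist_force: [2.9, 4.2, 5.6]
width: 0.418
grip_force: 19.8
```

```bash
python3 m.py 116
```

```text
14.0 [2.8749 4.2341 5.6491] 0.41763738979701726 19.757002294063568 TCP rail [ -6.5189 116.6926  34.6191]
chalk px [291.5833 254.3542] [287 251  11   8  48] rail median [ 10.0629 115.9729  73.3076]
165
-50 5 [-41.9764 140.9729  13.87  ]
-40 7 [-38.5555 141.0558  10.5818]
-30 10 [-24.4512 145.5391  11.2062]
-20 12 [-13.2217 145.8787  11.6291]
-10 13 [ -5.6577 145.1635  11.6877]
0 20 [  3.7334 145.4035  11.4647]
10 12 [ 14.9611 144.7113  11.8548]
20 19 [ 24.7365 146.2244  11.759 ]
30 40 [ 33.3826 146.4349   7.3366]
40 16 [ 45.225  145.3309   4.0399]
```

The foot is under the lips and the flared wing has centred it upslope by about 4 mm. I'll relieve the tool by that offset and keep sliding.

Request:
step_arm(
  motion=[
    [3.3,0.3,0.3,-0.2,0],
    [3.3,0.3,1,-0.2,0],
    [3.3,0.3,1.7,-0.2,0],
    [3.3,0.3,2.4,-0.2,0],
    [3.3,0.3,3.1,-0.2,0],
    [3.3,0.3,3.8,-0.2,0],
    [3.3,0.3,4.5,-0.2,0],
    [3.3,0.3,5,-0.2,0],
    [3.3,0.3,5,-0.2,0],
  ],
)

```text
time: 14.95
tool_pos: [0.6047, -0.0946, 0.0799]
tcp_rot: [3.134, -0.216, 0.003]
wrist_force: [1.8, 1.2, 4.6]
width: 0.42
grip_force: 20.6
```

```bash
python3 m.py 67
```

```text
14.95 [1.8085 1.2067 4.5694] 0.4195163918803708 20.62002718448639 TCP rail [-6.3842 65.23   34.4127]
chalk px [263.2308 250.4359] [259 247   9   7  39] rail median [10.181  62.731  72.6416]
192
-50 6 [-43.2542  96.1247  18.5913]
-40 10 [-35.841   97.7812  18.8083]
-30 20 [-23.5869  95.0855  18.8313]
-20 35 [-14.742   95.7692  15.2591]
-10 11 [-5.476  96.2892 11.4421]
0 3 [ 0.8009 93.5362 11.8827]
20 18 [26.3892 96.9164 18.903 ]
30 15 [35.8844 96.868  19.1401]
40 41 [47.4124 98.2371 14.6838]
```

Request:
step_arm(
  motion=[
    [3.3,0,0.8,0,0],
    [3.3,0,1.6,0,0],
    [3.3,0,2.4,0,0],
    [3.3,0,3.2,0,0],
    [3.3,0,4,0,0],
    [3.3,0,4.8,0,0],
    [3.3,0,5.4,0,0],
    [3.3,0,6,0,0],
    [3.3,0,6.3,0,0],
    [3.3,0,6.6,0,0],
    [3.3,0,6.8,0,0],
    [3.3,0,6.8,0,0],
    [3.3,0,6.8,0,0],
  ],
)

```text
time: 16.3
tool_pos: [0.5958, -0.1592, 0.08]
tcp_rot: [-3.132, 0.214, -0.003]
wrist_force: [3.4, 7.6, 6.3]
width: 0.419
grip_force: 21.1
```

```bash
python3 m.py 0
```

```text
16.3 [3.4303 7.5987 6.3347] 0.41913620142556884 21.12777292728424 TCP rail [-6.452   0.0463 34.5737]
chalk px [228.1154 244.4231] [225 241   7   7  26] rail median [ 9.7532 -4.4087 74.2699]
0
```

Request:
step_arm(
  motion=[
    [3.3,0,0.2,0,0],
    [3.3,0,0.4,0,0],
    [3.3,0,0.4,0,0],
    [3.3,0,0.4,0,0],
  ],
  force=35,
)

```text
time: 16.75
tool_pos: [0.5956, -0.1594, 0.0803]
tcp_rot: [-3.127, 0.213, -0.003]
wrist_force: [3.7, 19.3, 9.4]
width: 0.417
grip_force: 37.2
```

```bash
python3 m.py 0
```

```text
16.75 [ 3.7373 19.3141  9.3779] 0.41662862280482116 37.16843247413635 TCP rail [-6.4677 -0.2665 34.8717]
chalk px [228.     244.4583] [225 241   7   7  24] rail median [10.0751 -4.3757 74.1757]
0
```

Stalled against the stop at y ≈ 0, so the holder is home. Releasing and lifting.

Request:
step_arm(
  motion=[
    [3.3,0,-0.3,0,0],
    [3.3,0,-0.3,0,0],
    [4.4,0,-0.3,0,0],
    [5,0,-0.3,0,0],
    [5,0,-0.3,0,0],
    [5,0,-0.3,0,0],
    [5,0,-0.3,-2,0],
    [5,0,-0.3,-4,0],
    [5,0,-0.3,-8,0],
    [5,0,-0.3,-8,0],
    [1,0.6,-4,-8,0],
    [0,0.6,-4,-8,0],
    [0,0.6,-4,-8,0],
    [0,0.6,-4,-8,0],
    [0,0.6,-4,-8,0],
    [0,0.6,-4,-8,0],
  ],
)

```text
time: 18.4
tool_pos: [0.6053, -0.1266, 0.159]
tcp_rot: [3.134, -0.216, -0.001]
wrist_force: [1.0, -0.2, 0.4]
width: 0.001
grip_force: 0.0
```

```bash
python3 - <<'E'
from h import *
import subprocess
x=RR[:,1];xh=np.array([RR[1,1],-RR[0,1],0])
s=bot.read_state();print(s['time'],s['wrist_force'],s['width'])
ims={}
c=[]
for n,(u0,v0) in {"scene":(249,274),"top":(389,203)}.items():
    p,D=bot.read_camera(n);im=cv2.cvtColor(p,cv2.COLOR_RGB2BGR);cv2.imwrite(f"pics/{n}7.png",im);h=cv2.cvtColor(im,cv2.COLOR_BGR2HSV)
    m=cv2.inRange(h,(0,120,60),(8,255,255))|cv2.inRange(h,(172,120,60),(180,255,255));M=m*0;M[v0-12:v0+12,u0-12:u0+12]=1
    k,l,st,ce=cv2.connectedComponentsWithStats(m*M);print(n,[(list(st[i]),ce[i]) for i in range(1,k) if st[i,4]>3])
    if n=="scene":
        mb=cv2.inRange(h,(105,100,50),(130,255,255));mb[:200]=0;mb[320:]=0;mb[:,:180]=0;mb[:,360:]=0
        k,l,st,ce=cv2.connectedComponentsWithStats(mb);i=1+st[1:,4].argmax();print("chalk",st[i],ce[i],"model chalk top",proj("scene",rail((0,0,72))))
for b,z in ((0,36),(0,32.5),(0,23)):
    to(rail((28,44,z))-.010*xh)
E
```

```text
18.4 [ 0.9927 -0.2361  0.3658] 0.0011615999937129142
scene [([np.int32(245), np.int32(272), np.int32(8), np.int32(5), np.int32(32)], array([248.875, 274.   ]))]
chalk [226 242  11   8  49] [231.449  244.6939] model chalk top [[231.4677 244.1256]]
top []
TCP [ 0.6054 -0.1264  0.1591] tool x heading -7.865845808303316 z [-0.0003  0.     -1.    ]
[ 1.4  -1.02  6.06]
TCP [ 0.6054 -0.1264  0.1591] tool x heading -7.865845808303316 z [-0.0003  0.     -1.    ]
[ 1.58 -1.02  6.37]
TCP [ 0.6054 -0.1264  0.1591] tool x heading -7.865845808303316 z [-0.0003  0.     -1.    ]
[ 2.05 -1.02  7.19]
```

Chalk top is at (231.4,244.7) against a model value of (231.5,244.1), so the holder stayed home. Now the lock press.

Request:
step_arm(
  motion=[
    [0,1.4,-1,2,0],
    [0,1.4,-1,4,0],
    [0,1.4,-1,5.4,0],
    [0,1.4,-1,5.7,0],
    [0,1.4,-1,5.7,0],
    [0,1.6,-1,6.2,0],
    [0,1.6,-1,6.4,0],
    [0,1.6,-1,6.4,0],
    [0,1.6,-1,6.4,0],
  ],
)

```text
time: 19.4
tool_pos: [0.6233, -0.1183, 0.096]
tcp_rot: [3.134, -0.214, 0.002]
wrist_force: [0.7, 0.3, 2.8]
width: 0.004
grip_force: 1.3
```

```bash
cat >k.py <<'E'
from h import *
xh=np.array([RR[1,1],-RR[0,1],0])
s=bot.read_state();print(s['time'],s['wrist_force'])
print("corner in rail",(s['tool_pos']+.011*xh-OO)@RR*1000)
to(rail((28,44,32.5))-.010*xh,rail((28,44,23))-.010*xh)
E
python3 k.py
```

```text
19.4 [0.6914 0.2675 2.7875]
corner in rail [29.8959 44.1896 32.0598]
TCP [ 0.6233 -0.1183  0.096 ] tool x heading -7.827066087421811 z [ 0.0012 -0.0003 -1.    ]
[-0.09  0.02  0.06]
[0.39 0.02 0.88]
```

Request:
step_arm(
  motion=[
    [0,0.1,0,0.2,0],
    [0,0.2,0,0.4,0],
    [0,0.3,0,0.6,0],
    [0,0.4,0,0.8,0],
    [0,0.4,0,0.9,0],
    [0,0.4,0,0.9,0],
  ],
)

```text
time: 20.0
tool_pos: [0.6267, -0.1188, 0.0901]
tcp_rot: [3.134, -0.214, -0.001]
wrist_force: [-9.2, 1.8, 22.4]
width: 0.001
grip_force: 12.4
```

```bash
python3 k.py
```

```text
20.0 [-9.2363  1.7849 22.4006]
corner in rail [29.9135 44.1742 25.1599]
TCP [ 0.6267 -0.1188  0.0901] tool x heading -7.816380421924207 z [-0.0004 -0.0002 -1.    ]
[-0.43  0.02 -0.54]
[0.04 0.02 0.28]
```

Request:
step_arm(
  motion=[
    [0,0.1,0,0.2,0],
    [0,0.15,0,0.3,0],
    [0,0.15,0,0.3,0],
    [0,0.15,0,0.3,0],
  ],
)

```text
time: 20.4
tool_pos: [0.6269, -0.1189, 0.0898]
tcp_rot: [3.134, -0.214, -0.005]
wrist_force: [-20.4, 3.1, 39.4]
width: -0.0
grip_force: 21.8
```

```bash
python3 k.py
```

```text
20.4 [-20.3558   3.0799  39.4201]
corner in rail [29.9358 44.1543 24.8443]
TCP [ 0.6269 -0.1189  0.0898] tool x heading -7.80939111150847 z [-0.003   0.0001 -1.    ]
[-0.45  0.02 -0.56]
[0.03 0.02 0.26]
```

Request:
step_arm(
  motion=[
    [0,-0.3,0,-0.6,0],
    [0,-0.4,0,-2,0],
    [0,-0.4,0,-6,0],
    [0,-3,0,-11,0],
    [0,-6,-2,-15,0],
    [0,-10,-8,-15,0],
    [0,-13,-15,-15,0],
    [0,-13,-15,-15,0],
    [0,-13,-15,-15,0],
    [0,-13,-15,-15,0],
    [0,-13,-15,-15,0],
  ],
)

```text
time: 21.5
tool_pos: [0.5201, 0.0468, 0.2329]
tcp_rot: [3.134, -0.214, -0.001]
wrist_force: [-0.4, 0.4, 0.1]
width: 0.0
grip_force: 0.0
```

```bash
python3 - <<'E'
from h import *
s=bot.read_state();print(s['time'],s['wrist_force'],s['tool_pos'])
c={}
for n,(u0,v0) in {"scene":(249,276),"top":(389,203)}.items():
    p,D=bot.read_camera(n);im=cv2.cvtColor(p,cv2.COLOR_RGB2BGR);cv2.imwrite(f"pics/{n}9.png",im);h=cv2.cvtColor(im,cv2.COLOR_BGR2HSV)
    m=cv2.inRange(h,(0,120,60),(8,255,255))|cv2.inRange(h,(172,120,60),(180,255,255));M=m*0;M[v0-14:v0+14,u0-14:u0+14]=1
    k,l,st,ce=cv2.connectedComponentsWithStats(m*M);print(n,[(list(st[i]),ce[i]) for i in range(1,k) if st[i,4]>3])
    for z in (32,23):print(" model cap",z,proj(n,rail((28,44,z-1.5))))
    mb=cv2.inRange(h,(105,100,50),(130,255,255))
    k,l,st,ce=cv2.connectedComponentsWithStats(mb)
    print(" chalk",[ce[i] for i in range(1,k) if st[i,4]>20],"model home",proj(n,rail((0,0,72))))
    for nm,(lo,hi) in dict(green=((55,100,30),(85,255,255)),red=((0,150,90),(6,255,255))).items():
        k,l,st,ce=cv2.connectedComponentsWithStats(cv2.inRange(h,lo,hi));print(nm,[ce[i] for i in range(1,k) if (nm=='green' and 25<st[i,4]<130) or st[i,4]>700])
E
```

```text
21.5 [-0.4436  0.3825  0.0635] [0.5201 0.0468 0.2329]
scene [([np.int32(246), np.int32(276), np.int32(7), np.int32(5), np.int32(31)], array([249.    , 277.7419]))]
 model cap 32 [[249.1169 273.6169]]
 model cap 23 [[248.8248 278.1575]]
 chalk [array([231.5   , 243.6786])] model home [[231.4677 244.1256]]
green [array([159.7931, 211.0345])]
red [array([508.4454, 347.9265])]
top [([np.int32(386), np.int32(199), np.int32(7), np.int32(7), np.int32(36)], array([389.0278, 202.0833]))]
 model cap 32 [[389.4864 202.9772]]
 model cap 23 [[389.2812 201.8849]]
 chalk [array([409.6364, 223.7909])] model home [[410.0413 223.3651]]
green [array([494.1573, 306.4944]), array([303.1783, 426.0381]), array([587.2513, 424.1295])]
red [array([179.2859, 183.301 ])]
```

```bash
python3 - <<'E'
from h import *
def meas(n,p,D,v0,u0):
    h=cv2.cvtColor(p,cv2.COLOR_BGR2HSV);m=cv2.inRange(h,(0,120,60),(8,255,255))|cv2.inRange(h,(172,120,60),(180,255,255))
    M=m*0;M[v0-14:v0+14,u0-14:u0+14]=1;m=m*M
    v,u=np.nonzero(cv2.erode(m,np.ones((2,2))));w=(dep(n,np.c_[u,v],D)-OO)@RR*1000;w=w[D[v,u]>0]
    g=np.array([rail((x,y,16.5)) for x in(24,28,32) for y in np.r_[2:28:3,64:88:3]]);uv=proj(n,g);uv=uv[:]
    q=(dep(n,uv,D)-OO)@RR*1000;q=q[abs(q[:,2])<60]
    return np.median(w,0),len(w),np.median(q[:,2])
C={"scene":(276,249),"top":(203,389)}
for n in C: print("before",n,meas(n,cv2.imread(f"pics/{n}0.png"),np.load(f"pics/{n}0.npy"),*C[n]))
for n in C:
    r=[]
    for i in range(4):
        p,D=bot.read_camera(n);r.append(meas(n,cv2.cvtColor(p,cv2.COLOR_RGB2BGR),D,*C[n]))
    print("after",n,*r,sep="\n")
E
```

```text
before scene (array([36.1472, 46.5654, 32.9208]), 23, np.float64(19.25687918227115))
before top (array([27.5662, 43.7399, 35.5007]), 26, np.float64(21.515144054794213))
after
scene
(array([35.9069, 46.9396, 25.16  ]), 21, np.float64(19.638746156389036))
(array([37.2149, 47.4563, 25.6602]), 22, np.float64(19.30888833952821))
(array([36.5415, 46.8497, 25.6944]), 20, np.float64(19.018197260627808))
(array([35.1151, 46.9334, 25.1064]), 20, np.float64(19.193391388465244))
after
top
(array([28.4617, 43.857 , 27.9377]), 24, np.float64(21.65891341369052))
(array([28.2851, 43.5628, 27.9609]), 23, np.float64(21.66550251241297))
(array([28.352 , 43.5342, 27.9076]), 23, np.float64(21.890108748971432))
(array([28.1622, 43.5711, 28.8005]), 24, np.float64(21.706720995444993))
```

The cap sits about 6.2 mm above the lip in both views; fully down is 6.5 mm. The holder is home, the spare chalk and dart case haven't moved, and nothing touched the glass. Handing in.

```bash
python3 -c "
from workcell import bot
print(bot.finish_job())"
```

```text
the job is handed in; nothing more can be done
None
```

The job is handed in at about 22 s of the 51 s: the holder is home against the yellow stop, the red lock cap is fully down as far as the depth readings show, and the gripper is clear; the spare chalk and dart case read as unmoved, I did not re-measure the glass, and no verdict came back.

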